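# Hold a laptop cooler level over its mainboard

## Robot

A 6-joint arm with a two-finger parallel gripper is mounted at the origin on a cart in front of the work surface, level with it; the furniture and walls round the work are solid. World frame = base frame: x ahead of the robot, y to its left, z up, the work surface at z = 0. Lengths are in m, angles in rad, forces in N, time in s.
With the tool pointing down it reaches from about 0.225 to 0.875 m from the base axis. Payload 3.4 kg.
Tool frame: the origin (TCP) lies on the centre line of the jaws, within the pads' length; the fingertips stand 22 mm ahead of it and the grasp point (between the pads) lies 3 mm ahead of it; z points along the fingers, y is the line along which they close (so a half turn about z gives the same grasp; the last joint's range is limited). The gripper opens to 85 mm and grips with 20 to 120 N. Pads are 22 mm wide; open, the fingers measure 114 mm over their backs; the gripper's body (76 mm by 85 mm) begins 54 mm behind the grasp point. The pads swing forward as they close: fully open they stand 13 mm farther back than shut.
Start: joints at [-0.121, 0.276, 1.505, -0, 1.361, -0.121], TCP at [0.575, -0, 0.253] pointing down, gripper open.
Joint ranges: [-2.89, 2.89], [-0.75, 2.08], [0.22, 2.7], [-1.18, 4.32], [0.11, 2.71], [-2.7, 2.7]. Speed limits (rad/s): [2.57, 2.57, 3.14, 3.14, 3.14, 3.14].

## Interface

Orientations are given as a unit quaternion [w, x, y, z].
In Python, from rig import readout, optics, ticket gives the robot as it stands. The module is installed in compiled form; this text tells all that it offers.
- The arm moves only by the tool tcp_steps, called after ">>>" in YAML: its name, and indented under it one key for each argument. Schema: {"type":"object","properties":{"deltas":{"type":"array","items":{"type":"array","items":{"type":"array","items":{"type":"number"},"minItems":4,"maxItems":4},"minItems":1,"maxItems":5},"minItems":1,"maxItems":1},"aperture":{"type":"number"},"grip_n":{"type":"number"},"only":{"type":"string"},"quiet":{"type":"boolean"},"lines":{"type":"string"}},"required":["deltas"],"additionalProperties":false}. deltas is a list that holds a single list of rows (three levels of brackets), with 1 to 5 rows, each of 4 numbers: dx, dy, dz in m, then a turn about the tool's z in rad; each row shifts and turns the commanded pose from where the row before left it, along the tool's axes as they then stand; what a row does not reach is not made up. A row lasts 1/12 s, in which the tool goes at most 0.0417 m and 0.125 rad, less where a joint would pass 70% of its speed; a pose out of reach is approached as far as the arm can. aperture is the finger opening in m, set as the call begins (left out keeps the last). The fingers move at their own pace and stop on an object; grip_n is the grip in N (left out, the last holds). Time passes only in rows, so rows that do not move let the fingers close. The tool returns the time, the measured TCP pose, the force, the opening and the grip force at its end. only (a regular expression) keeps the lines of the reply that match it, lines (a string "A,B") keeps lines A to B, and quiet returns only ok. Input that does not fit is refused with a message, and nothing moves.
- readout.get_state(): the state, without advancing time (a new reading comes with each control period).
- optics.get_image(name): name is "scene" or "side" or "wrist"; returns a dict with "img" (480x640x3 uint8, red, green, blue), "camera_matrix" (3x3 intrinsics, pixels), "T" (4x4, takes a point from camera to world coordinates); the wrist camera has in their place "hand_eye" (4x4, takes a point from camera to tool coordinates, whose origin is the TCP and whose axes are the flange's). Camera axes: x right, y down, z forward; pixel columns grow to the right and rows downward; lengths in m; the calibration is good to about 2 mm. The wrist camera is an equidistant fisheye: a pixel r from the principal point sees the ray r / f radians off the axis. A picture is of the moment at which its call begins: read the wrist's pose just before it. There is no depth.
- ticket.sign_off(): hands the job in; it is judged then, once.
The state is a dict: "clock": time; "qpos": joint angles; "qd": joint speeds; "effort": joint torques, N m; "position": TCP position; "ee_rot": TCP orientation; "contact_force": force on the tool from outside, world axes, zero at the start; "moment": the same for the moment, N m; "width": finger opening in m; "gripper_force": force on a finger pad.
Only numpy, scipy, OpenCV 4.12 (cv2) and the standard library are available. Lean on these libraries where they do the work, as an engineer would, in place of code of your own. Each camera call takes 0.05 s, during which the arm holds its last target. There are 200 camera calls.

## Task

First swing the inspection camera gently to the left by its handle until its lens is at least 15 cm from the processor. Then take the laptop cooler across its two heat pipes at its balance point, lift it level and carry it over the clamped mainboard: copper plate straight above the processor, fan out past the board's right-hand edge, about 4 cm of air under the plate so that I can peel the film off its underside. Finish while still holding it there, level and still; neither it nor the gripper may touch the board, and everything else on the desk stays where it is.

Things in the scene. Friction and masses are not known exactly. Their poses are not given: they have to be found in the camera images.
- cooler: loose laptop cooler, flat on the desk at the right, 0.34 kg: copper plate 56x56x6 mm with corner bosses, two straight copper pipes side by side (19 mm wide together, 6 to 14 mm above the underside, bare for 90 mm), 76 mm wide fins, black fan 80x80x18 mm. Origin: balance point, at underside level, on the pipes' middle line, 64 mm from the plate's centre (24 mm past its bosses). +x from plate to fan
- cold_plate (a point): centre of the underside of the cooler's copper plate (the heavy end), 64 mm from the balance point along the cooler's -x
- fan (a point): centre of the underside of the cooler's fan, 142 mm from the balance point along the cooler's +x, 206 mm from the plate's centre; the cooler is some 290 mm long overall
- board_jig: fixed: laptop mainboard 165x102 mm clamped between two aluminium rails on a steel base 186x124 mm, nowhere higher than 28 mm. Origin under the processor's centre, on the desk; +x points along the board to its right-hand edge as the robot sees it (115 mm away), past which the fan belongs. The cooler, held right, has its +x along this +x
- processor (a point): centre of the processor's bright top, 22 mm above the desk, amid four brass standoffs 62 mm apart; axes as board_jig
- fan_place (a point): the point 206 mm from the processor along board_jig's +x, 22 mm above the desk: the fan's centre belongs above it
- camera_stand: fixed stand of the inspection camera behind the board: foot 72 x 90 mm, upright column of 16 mm diameter, 258 mm high. Origin on the desk at the column's axis, which is the arm's hinge; at arm value 0 the arm points along its -x, towards the robot
- camera_arm (a joint): swing of the camera's level arm about the column, in rad: 0 straight along camera_stand's -x, growing as the camera goes to the robot's left (clockwise from above), from -0.5 to 1.7; starts near 0 with the camera over the board. Stays where it is left; friction about 0.25 N m
- camera_lens (a point): centre of the camera's lower face, 131 mm above the desk, 170 mm from the column's axis; the camera is an upright cylinder 35 mm across (light ring at its lower end 50 mm), top at 247 mm
- camera_handle (a point): middle of the camera's handle: a level rubber rod, 14 mm diameter, 56 mm long, that points on outwards from the camera in line with the arm, 226 mm above the desk, 228 mm from the column's axis; free above and on both sides
- spudger: black plastic spudger 150 x 11 x 6 mm, lying in front of the board; leave it
- tweezers: steel tweezers 130 x 14 x 10 mm, lying near the desk's front edge; leave them
- flux_syringe: syringe 136 x 36 x 18 mm, lying left of the board; leave it
- screw_dish: round steel dish with screws, 82 mm across, 16 mm high, behind and right of the board; leave it
- eyeglass: black eyeglass, a cup 39 mm across, 26 mm high, at the back on the right; leave it
- dropper_bottle: white dropper bottle 34 x 37 x 87 mm, at the back on the right; leave it

How it is judged:
By the outcome, as a careful person would: the job done as asked, in the order asked, and still so for the second after the job is handed in, while the arm keeps its last pose, push and grip.
It also fails if it takes over 66 s, if anything falls off the work surface, if the arm or the gripper's body presses on something with over 40 N, if the wrist force passes 120 N, or if a joint passes its speed limit or range.

## Working session

There is one attempt and no reset: what is moved stays moved. The work goes in short steps, Python scripts to look and compute and a tool call to move; the robot and the scene stay as the last step left them, time stands still between calls to the robot, and variables do not carry over. Pictures are saved under pics/ and viewed, at most 10 in all, crops included, and the job is handed in when it is done.

```bash
mkdir -p pics
```

Create h.py:
```python
import numpy as np, cv2
from rig import readout, optics
from scipy.spatial.transform import Rotation as R
def snap(n,f):
    s=readout.get_state(); d=optics.get_image(n)
    cv2.imwrite('pics/'+f+'.png',d['img'][:,:,::-1])
    if 'T' in d: np.savez('pics/'+f+'.npz',K=d['camera_matrix'],T=d['T'])
    else:
        q=s['ee_rot'];T=np.eye(4);T[:3,:3]=R.from_quat([q[1],q[2],q[3],q[0]]).as_matrix();T[:3,3]=s['position']
        np.savez('pics/'+f+'.npz',K=d['camera_matrix'],T=T@d['hand_eye'])
    return d
def pt(f,u,v,z,fish=False):
    c=np.load('pics/'+f+'.npz');K,T=c['K'],c['T']
    a=np.array([(u-K[0,2])/K[0,0],(v-K[1,2])/K[1,1]])
    if fish:
        r=np.linalg.norm(a); d=np.r_[a/r*np.sin(r),np.cos(r)] if r>0 else np.array([0,0,1.])
    else: d=np.r_[a,1]
    d=T[:3,:3]@d; o=T[:3,3]
    return o+d*(z-o[2])/d[2]
def px(f,p,fish=False):
    c=np.load('pics/'+f+'.npz');K,T=c['K'],c['T']
    q=T[:3,:3].T@(np.array(p)-T[:3,3])
    if fish:
        r=np.hypot(*q[:2]);a=q[:2]/r*np.arctan2(r,q[2])
    else: a=q[:2]/q[2]
    return a*[K[0,0],K[1,1]]+K[:2,2]
```

Run:
```python
from h import *
for n in ['scene','side','wrist']:
    d=snap(n,n+'0'); print(n,d['camera_matrix'].tolist(),np.load(f'pics/{n}0.npz')['T'].round(3).tolist())
s=readout.get_state();print(s['position'],s['ee_rot'],s['clock'],s['width'])
```

```text
scene [[443.01716434335225, 0.0, 320.1166850755232], [0.0, 443.01716434335225, 235.00032962117515], [0.0, 0.0, 1.0]] [[0.51, -0.389, 0.767, -0.24], [-0.86, -0.245, 0.448, -0.542], [0.013, -0.888, -0.459, 0.618], [0.0, 0.0, 0.0, 1.0]]
side [[459.2776648913489, 0.0, 326.14271236191945], [0.0, 459.2776648913489, 240.86398083105237], [0.0, 0.0, 1.0]] [[-0.953, -0.149, 0.264, 0.167], [-0.303, 0.465, -0.832, 0.961], [0.001, -0.873, -0.488, 0.788], [0.0, 0.0, 0.0, 1.0]]
wrist [[371.64829954431775, 0.0, 317.9859826363233], [0.0, 371.64829954431775, 241.31647617306422], [0.0, 0.0, 1.0]] [[1.0, 0.0, -0.001, 0.574], [-0.0, -0.954, -0.3, 0.077], [-0.001, 0.3, -0.954, 0.373], [0.0, 0.0, 0.0, 1.0]]
[5.74650208e-01 3.68330486e-05 2.52643731e-01] [-5.55284623e-04  7.07124152e-01  7.07089072e-01 -4.11651535e-04] 0.15 0.08570080391854865
```

View pics/scene0.png

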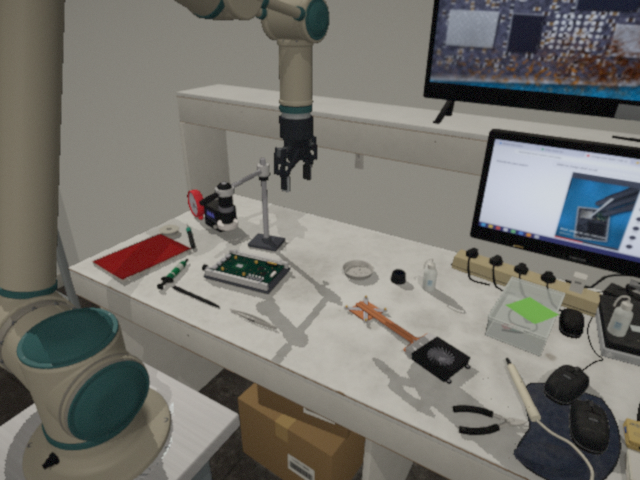

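View pics/wrist0.png

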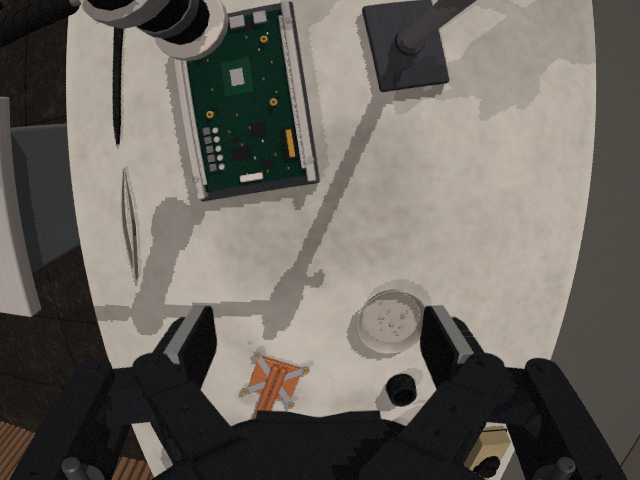

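View pics/side0.png

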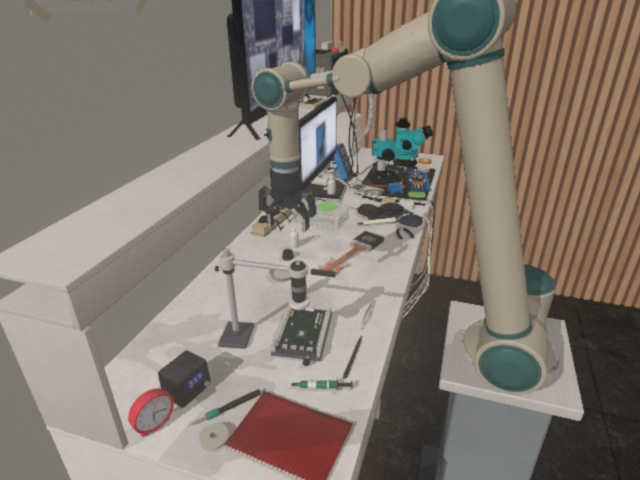

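Wrist view: processor about (237,77), standoffs (264,39), (273,101), (210,114), column foot (408,42), copper plate about (274,382). The scene view shows the plate (371,311) and fan (440,358). The side view shows the handle (323,272) and column (232,295).

Run:
```python
from h import *
w=lambda u,v,z:pt('wrist0',u,v,z,True)[:2].round(4)
print('proc',w(237,77,.022),'standoffs',[w(*p,.022) for p in [(264,39),(273,101),(210,114)]])
print('base corners right',w(203,198,.014),w(317,182,.014),'column',w(408,42,.01))
print('plate',w(274,382,.006))
print('scene plate',pt('scene0',371,311,.008)[:2],'fan',pt('scene0',440,358,.018)[:2])
print('side handle',pt('side0',323,272,.226)[:2],'coltop',pt('side0',226,254,.258)[:2],'plate',pt('side0',335,268,.01)[:2],'fan',pt('side0',369,240,.018)[:2])
print('scene coltop',pt('scene0',264,161,.258)[:2])
a=[cv2.resize(cv2.imread(f'pics/{n}0.png')[y:y+h,x:x+ww],(ww*k,h*k),interpolation=cv2.INTER_CUBIC) for n,x,y,ww,h,k in [('scene',335,285,150,100,4),('side',210,235,150,60,4)]]
cv2.imwrite('pics/c1.png',np.vstack([a[0],a[1]])[:600])
```

```text
proc [0.4981 0.1279] standoffs [array([0.5237, 0.164 ]), array([0.5322, 0.1031]), array([0.4711, 0.0936])]
base corners right [0.4575 0.01  ] [0.573  0.0244] column [0.6617 0.1663]
plate [ 0.5188 -0.2229]
scene plate [ 0.51769829 -0.23466185] fan [ 0.44002801 -0.41580161]
side handle [0.4347387  0.14210069] coltop [0.64995231 0.1848045 ] plate [ 0.50882825 -0.20603325] fan [ 0.44505446 -0.40084221]
scene coltop [0.64210061 0.14579964]
```

View pics/c1.png

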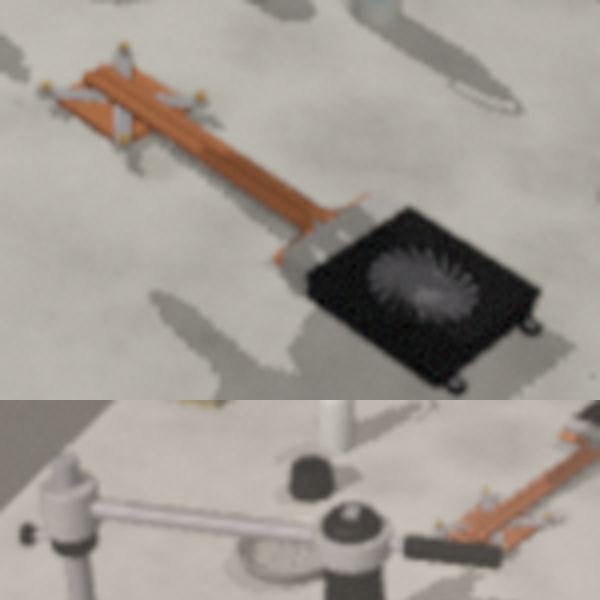

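Run:
```python
from h import *
w=lambda u,v,z:pt('wrist0',u,v,z,True)[:2].round(4)
for z in (.25,.258): print('col side',pt('side0',227,250,z)[:2],'scene',pt('scene0',263,160,z)[:2])
print('ring',w(191,22,.131),'foot corners',[w(*p,.008) for p in [(378,90),(447,83),(363,5)]])
print('handle ends side',pt('side0',311,271,.226)[:2],pt('side0',335.5,273.5,.226)[:2])
for p in [(.435,.142,.226),(.462,.146,.226),(.407,.139,.226)]: print(px('wrist0',p,True),px('scene0',p))
```

```text
col side [0.66377794 0.15622895] scene [0.66713549 0.16850378]
col side [0.6563913  0.16820129] scene [0.64739175 0.15305311]
ring [0.4897 0.1538] foot corners [array([0.632 , 0.1156]), array([0.7027, 0.1277]), array([0.6179, 0.2034])]
handle ends side [0.46163545 0.14639274] [0.4063862  0.13943823]
[32.07510709 23.44508564] [210.48867268 198.76223623]
[73.49852901  1.90779747] [217.35123624 194.59976663]
[-3.50436197 42.8348405 ] [202.65503543 203.17046482]
```

>>> tcp_steps:
  deltas:
    - [[0,0,-0.035,0],[0,0,-0.035,0],[0.0276,-0.029,0,0],[0.0276,-0.029,0,0],[0.0276,-0.029,0,0]]
  aperture: 0.045
  grip_n: 20

```text
clock: 0.57
position: [0.4874, 0.0833, 0.3234]
ee_rot: [0.0, 0.708, 0.706, 0.0]
contact_force: [-0.2, 0.4, -0.9]
width: 0.045
gripper_force: 0.0
```

>>> tcp_steps:
  deltas:
    - [[0.0276,-0.029,0,0],[0.0276,-0.029,0,0],[0,0,0,-0.12],[0,0,0,-0.12],[0,0,0,-0.12]]

```text
clock: 0.98
position: [0.4291, 0.1387, 0.3234]
ee_rot: [0.0, 0.566, 0.825, 0.0]
contact_force: [0.6, 0.7, 0.4]
width: 0.0452
gripper_force: 0.0
```

>>> tcp_steps:
  deltas:
    - [[0,0,0,-0.12],[0,0,0,-0.12],[0,0,0,-0.12],[0,0,0,-0.12],[0,0,0,-0.12]]

```text
clock: 1.4
position: [0.4298, 0.138, 0.323]
ee_rot: [-0.0, 0.298, 0.955, -0.0]
contact_force: [-0.4, -0.3, 0.4]
width: 0.0451
gripper_force: 0.0
```

>>> tcp_steps:
  deltas:
    - [[0,0,0,-0.12],[0,0,0,-0.12],[0,0,0,-0.12],[0,0,0,-0.12],[0,0,0,-0.12]]

```text
clock: 1.82
position: [0.4298, 0.138, 0.323]
ee_rot: [-0.0, 0.002, 1.0, -0.0]
contact_force: [-0.9, 0.1, 0.3]
width: 0.0451
gripper_force: 0.0
```

Add to h.py:
```python
def st():
    s=readout.get_state();q=s['ee_rot'];M=R.from_quat([q[1],q[2],q[3],q[0]]).as_matrix()
    return s,np.array(s['position']),M
def go(target,psi):
    s,p,M=st(); cur=np.arctan2(-M[1,1],M[0,1])
    print('t',s['clock'],'p',p.round(4),'psi',round(cur,4),'tilt',np.round(M[2,:2],4),'w',s['width'],'F',np.round(s['contact_force'],2),'grip',s['gripper_force'])
    print('tool move',(M.T@(np.array(target)-p)).round(4),'turn',round((psi-cur+np.pi)%(2*np.pi)-np.pi,4),'q6',s['qpos'][5])
```

Run:
```python
from h import *
go([.4295,.1384,.229],-1.686)
snap('wrist','wrist1')
```

```text
t 1.8167 p [0.4298 0.138  0.323 ] psi -1.566 tilt [ 0.0006 -0.0001] w 0.04509109118149238 F [-0.94  0.11  0.29] grip 0.0
tool move [0.0002 0.0005 0.094 ] turn -0.12 q6 -1.4096955417955177
```

View pics/wrist1.png

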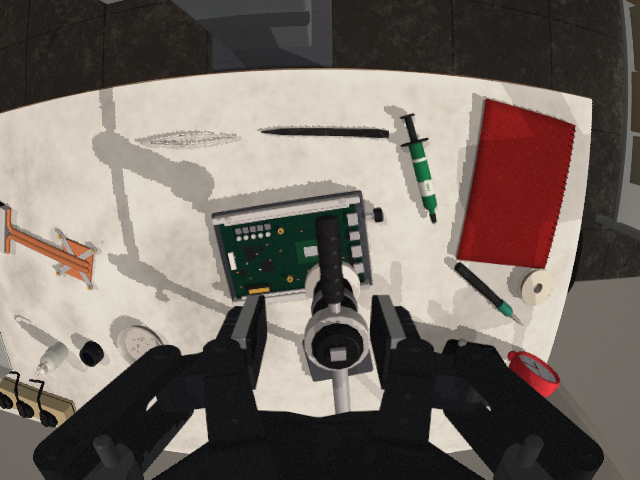

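Wrist view: the handle runs from (326,222) at its outer end to about (330,305), between the pads and near the centre. The camera top is at (334,340) and the column end of the arm at (343,400).

Run:
```python
from h import *
print(pt('wrist1',326,222,.226,True),pt('wrist1',331,308,.226,True),pt('wrist1',336,338,.247,True))
```

```text
[0.40887256 0.14296628 0.226     ] [0.46710044 0.1463808  0.226     ] [0.47728398 0.14891805 0.247     ]
```

>>> tcp_steps:
  deltas:
    - [[0,0,0.02,-0.12],[0,0,0.024,0],[0,0,0.02,0],[0,0,0.02,0],[0,0,0.01,0]]

```text
clock: 2.28
position: [0.4285, 0.1377, 0.2269]
ee_rot: [-0.002, -0.053, 0.999, -0.0]
contact_force: [-0.2, 0.4, 0.1]
width: 0.0453
gripper_force: 0.0
```

>>> tcp_steps:
  deltas:
    - [[0,0.006,0,0.02],[0,0.007,0,0.03],[0,0.009,0,0.04],[0,0.009,0,0.04],[0,0.009,0,0.04]]

```text
clock: 2.7
position: [0.4285, 0.1778, 0.2294]
ee_rot: [0.0, 0.032, 0.999, -0.001]
contact_force: [-0.1, -1.1, -0.5]
width: 0.0449
gripper_force: 0.8
```

Run:
```python
from h import *
go([0,0,.229],0)
```

```text
t 2.7 p [0.4285 0.1778 0.2294] psi -1.5063 tilt [-0.0007 -0.0012] w 0.044870218432026814 F [-0.11 -1.06 -0.46] grip 0.7912878692150116
tool move [ 4.161e-01 -2.050e-01  4.000e-04] turn 1.5063 q6 -1.2617690485662834
```

>>> tcp_steps:
  deltas:
    - [[-0.0003,0.0116,0,0.05],[-0.0003,0.0116,0,0.05],[-0.0003,0.0116,0,0.05],[-0.0003,0.0116,0,0.05],[-0.0003,0.0116,0,0.05]]

```text
clock: 3.12
position: [0.4388, 0.2347, 0.2294]
ee_rot: [-0.0, 0.157, 0.988, -0.001]
contact_force: [-0.8, -1.1, -0.4]
width: 0.045
gripper_force: 0.9
```

>>> tcp_steps:
  deltas:
    - [[-0.0003,0.0116,0,0.05],[-0.0003,0.0116,0,0.05],[-0.0003,0.0116,0,0.05],[-0.0003,0.0116,0,0.05],[-0.0003,0.0116,0,0.05]]

```text
clock: 3.53
position: [0.4629, 0.2873, 0.2293]
ee_rot: [-0.001, 0.279, 0.96, -0.001]
contact_force: [-0.8, -0.8, 1.8]
width: 0.0453
gripper_force: 0.9
```

Run:
```python
from h import *
s,p,M=st()
for c in [(.66,.165)]: print(p,np.hypot(*(p[:2]-c)),np.arctan2(p[1]-c[1],c[0]-p[0]),np.arctan2(-M[1,1],M[0,1])+1.571,s['contact_force'],s['moment'])
```

```text
[0.46291412 0.28728051 0.22932982] 0.23193828232617825 0.5553155138812407 0.5650207960394855 [-0.83886019 -0.75744944  1.82931198] [-0.20650227  0.22887422 -0.03288766]
```

>>> tcp_steps:
  deltas:
    - [[-0.0003,0.0116,0,0.05],[-0.0003,0.0116,0,0.05],[-0.0003,0.0116,0,0.05],[-0.0003,0.0116,0,0.05],[-0.0003,0.0116,0,0.05]]

```text
clock: 3.95
position: [0.4994, 0.3323, 0.2293]
ee_rot: [-0.001, 0.396, 0.918, -0.001]
contact_force: [-2.2, -0.6, 0.3]
width: 0.0449
gripper_force: 0.9
```

>>> tcp_steps:
  deltas:
    - [[-0.0003,0.0116,0,0.05],[-0.0003,0.0116,0,0.05],[-0.0003,0.0093,0,0.04],[-0.0001,0.006,0,0.025],[0,0.003,0,0.012]]

```text
clock: 4.37
position: [0.5329, 0.3582, 0.2291]
ee_rot: [-0.0, 0.475, 0.88, -0.0]
contact_force: [-1.3, 0.4, -0.6]
width: 0.045
gripper_force: 0.6
```

>>> tcp_steps:
  deltas:
    - [[0,0,0,0],[0,-0.012,0,0],[0,0,-0.03,0],[0,0,-0.035,0],[0,0,-0.03,0]]

```text
clock: 4.78
position: [0.5223, 0.3505, 0.3258]
ee_rot: [0.0, 0.474, 0.88, -0.0]
contact_force: [0.8, -0.3, 0.4]
width: 0.0448
gripper_force: 0.0
```

Run:
```python
from h import *
go([.518,-.2,.323],.4); snap('side','side2')
cv2.imwrite('pics/c2.png',cv2.resize(cv2.imread('pics/side2.png')[200:400,100:400],(750,500)))
```

```text
t 4.7833 p [0.5223 0.3505 0.3258] psi -0.5826 tilt [-0.0004 -0.    ] w 0.044794519262916124 F [ 0.83 -0.27  0.39] grip 0.0
tool move [-0.4574 -0.3064  0.003 ] turn 0.9826 q6 -0.10181712007706402
```

View pics/c2.png

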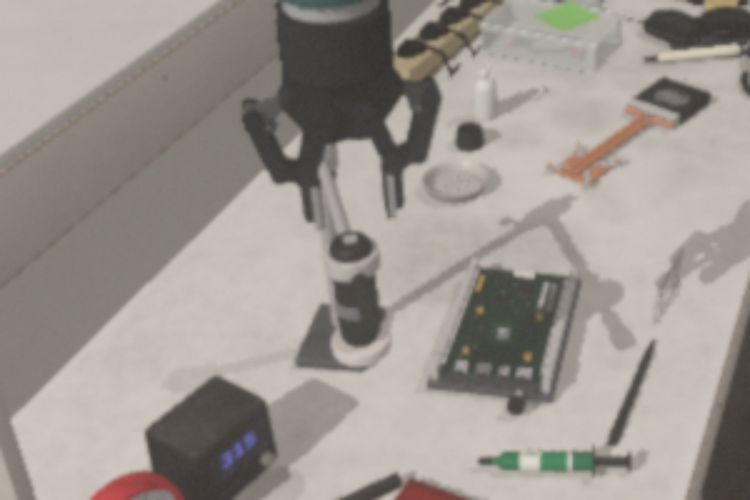

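The side view shows the camera swung well left with its ring at about (244,338), and the board, cooler and everything else where they were. Next, the cooler.

>>> tcp_steps:
  deltas:
    - [[0,0,0,0.116],[0,0,0,0.116],[0,0,0,0.116],[0,0,0,0.116],[0,0,0,0.116]]

```text
clock: 5.25
position: [0.5226, 0.3507, 0.3245]
ee_rot: [0.0, 0.708, 0.706, 0.0]
contact_force: [-0.3, -0.1, 0.3]
width: 0.0449
gripper_force: 0.0
```

>>> tcp_steps:
  deltas:
    - [[-0.039,0,0,0],[-0.039,0,0,0],[-0.039,0,0,0],[-0.039,0,0,0],[-0.039,0,0,0]]

```text
clock: 5.67
position: [0.5227, 0.1542, 0.3245]
ee_rot: [0.001, 0.706, 0.708, 0.0]
contact_force: [1.0, -0.1, -0.8]
width: 0.0453
gripper_force: 0.0
```

>>> tcp_steps:
  deltas:
    - [[-0.039,0,0,0],[-0.039,0,0,0],[-0.039,0,0,0],[-0.039,0,0,0],[0,0,0,0]]

```text
clock: 6.08
position: [0.5235, -0.0069, 0.3244]
ee_rot: [0.002, 0.709, 0.706, -0.002]
contact_force: [-0.3, 0.0, -0.3]
width: 0.045
gripper_force: 0.0
```

Run:
```python
from h import *
print('lens',pt('side2',244,338,.131)); snap('wrist','wrist3');go([0,0,0],0)
```

```text
lens [0.56076076 0.29836697 0.131     ]
t 6.1333 p [ 0.5235 -0.0036  0.3244] psi 0.0032 tilt [-0.0015  0.0008] w 0.044922487624054715 F [0.33 1.22 0.22] grip 0.0
tool move [ 0.0024 -0.5238  0.324 ] turn -0.0032 q6 -0.13555777388061782
```

>>> tcp_steps:
  deltas:
    - [[-0.04,0,0,0],[-0.04,0,0,0],[-0.04,0,0,0],[-0.04,0,0,0],[-0.04,-0.01,0,0]]

```text
clock: 6.55
position: [0.5157, -0.2006, 0.3243]
ee_rot: [0.001, 0.705, 0.709, 0.001]
contact_force: [0.1, -0.4, 0.5]
width: 0.0447
gripper_force: 0.0
```

>>> tcp_steps:
  deltas:
    - [[-0.04,-0.01,0,0],[0,0,0,0]]

```text
clock: 6.72
position: [0.5033, -0.2461, 0.3239]
ee_rot: [0.001, 0.708, 0.706, -0.002]
contact_force: [1.3, 0.9, -0.5]
width: 0.045
gripper_force: 0.0
```

Run:
```python
from h import *
snap('wrist','wrist4');go([0,0,0],0)
a=cv2.imread('pics/wrist3.png');b=cv2.imread('pics/wrist4.png')
cv2.imwrite('pics/c3.png',cv2.resize(a[0:300,100:500],(800,600),interpolation=cv2.INTER_CUBIC))
```

```text
t 6.7667 p [ 0.504  -0.2425  0.3239] psi 0.0016 tilt [-0.0006 -0.0002] w 0.04503179781092915 F [-0.02  0.77  0.26] grip 0.0
tool move [ 0.2419 -0.5043  0.3239] turn -0.0016 q6 -0.570937806376415
```

View pics/c3.png

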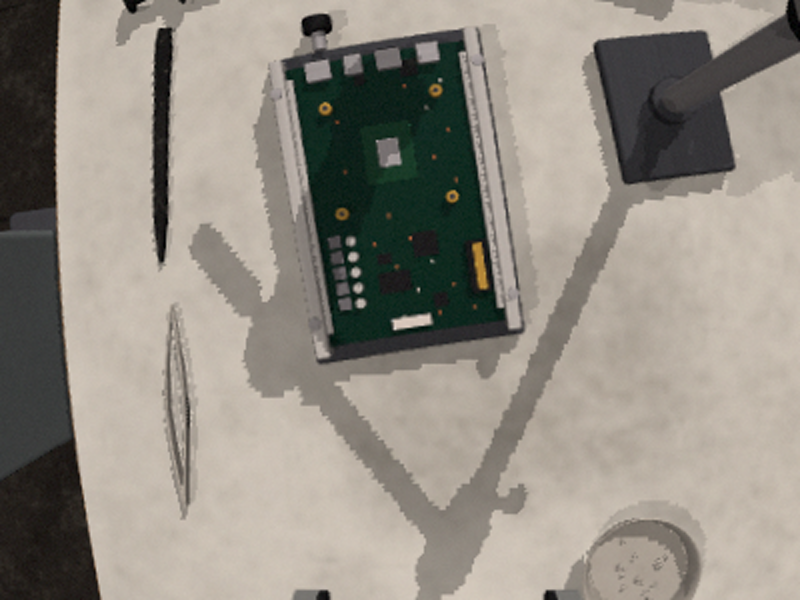

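View pics/wrist4.png

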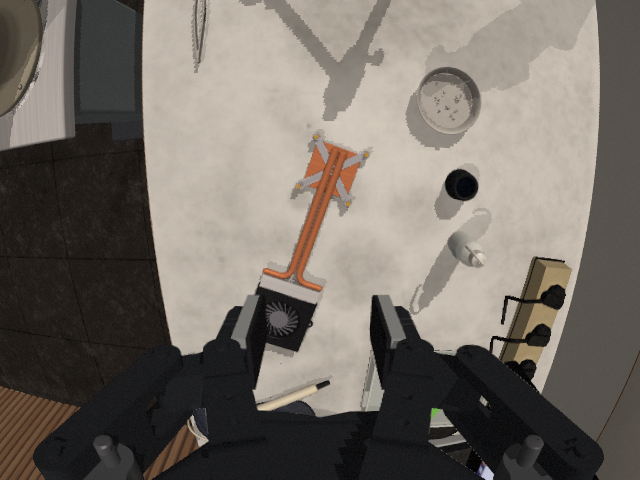

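Crop of wrist view 3: standoffs at (325,108), (435,90), (342,214), (452,196) and processor (389,152). Wrist view 4: bosses at (316,136), (365,154), (298,187), (348,204), pipes ending near (302,262), fan hub (281,319).

Run:
```python
from h import *
w=lambda f,u,v,z:pt(f,u,v,z,True)[:2]
S=[w('wrist3',100+u/2,v/2,.020) for u,v in [(325,108),(435,90),(342,214),(452,196)]]
print('proc',w('wrist3',100+389/2,76,.022),'mean',np.mean(S,0),[np.linalg.norm(S[i]-S[j]).round(4) for i,j in [(0,1),(0,2),(1,3),(2,3)]])
e=S[2]-S[0]+S[3]-S[1];f=S[1]-S[0]+S[3]-S[2]; print('board a',np.arctan2(e[0],-e[1]),np.arctan2(f[1],f[0]))
B=[w('wrist4',u,v,.008) for u,v in [(316,136),(365,154),(298,187),(348,204)]]
c=np.mean(B,0);e=B[2]-B[0]+B[3]-B[1];f=B[1]-B[0]+B[3]-B[2];print('plate',c,'a',np.arctan2(e[0],-e[1]),np.arctan2(f[1],f[0]))
for q in [w('wrist4',281,319,.018),w('wrist4',302,262,.013),w('wrist4',312,230,.013),w('wrist4',321,200,.013)]:
    d=q-c;print(q,np.linalg.norm(d),np.arctan2(d[0],-d[1]))
im=cv2.imread('pics/wrist4.png').astype(int);pts=[]
for v in range(206,262,3):
    r=im[v,270:360];m=np.where((r[:,2]-r[:,0]>50))[0]+270;pts.append(w('wrist4',m.mean(),v,.012));
pts=np.array(pts);k=np.polyfit(pts[:,1],pts[:,0],1);print('pipe fit a',-np.arctan(k[0]),'x at plate y',np.polyval(k,c[1]),np.std(pts[:,0]-np.polyval(k,pts[:,1])))
```

```text
proc [0.49813051 0.12804893] mean [0.49754608 0.12898464] [np.float64(0.0624), np.float64(0.063), np.float64(0.0626), np.float64(0.0625)]
board a 0.1468814280050164 0.14556207141939684
plate [ 0.5190287  -0.22079223] a -0.32650131840625646 -0.3419185091579726
[ 0.45352068 -0.41211702] 0.20222877758863592 -0.32988082285808723
[ 0.48255622 -0.33352402] 0.11848501437399768 -0.31290467551782297
[ 0.49531753 -0.29227383] 0.07531161510029295 -0.32028897111815535
[ 0.50621301 -0.25544403] 0.0369457617378103 -0.35424113522059353
pipe fit a -0.34176138493253894 x at plate y 0.5183800042508241 0.0003166213909269377
```

>>> tcp_steps:
  deltas:
    - [[0,0,0,0.112],[0,0,0,0.112],[0,0,0,0.112],[0,0,0,0]]
  aperture: 0.04
  grip_n: 20

```text
clock: 7.1
position: [0.505, -0.238, 0.3245]
ee_rot: [-0.0, 0.814, 0.58, 0.001]
contact_force: [0.8, -0.4, 0.6]
width: 0.04
gripper_force: 0.0
```

Run:
```python
from h import *
go([.498,-.2814,.1],.336)
```

```text
t 7.1 p [ 0.505  -0.238   0.3245] psi 0.3329 tilt [0.0011 0.0004] w 0.039996837360252016 F [ 0.82 -0.39  0.63] grip 0.0
tool move [-0.0436  0.0075  0.2244] turn 0.0031 q6 -0.2329472185222125
```

>>> tcp_steps:
  deltas:
    - [[-0.022,0.0038,0,0.003],[-0.0216,0.0037,0.02,0],[0,0,0.04,0],[0,0,0.04,0],[0,0,0.04,0]]

```text
clock: 7.52
position: [0.4979, -0.2825, 0.1836]
ee_rot: [0.001, 0.814, 0.581, 0.001]
contact_force: [0.4, -0.7, -0.8]
width: 0.0397
gripper_force: 0.0
```

>>> tcp_steps:
  deltas:
    - [[0,0,0.04,0],[0,0,0.03,0],[0,0,0.01,0],[0,0,0,0],[0,0,0,0]]

```text
clock: 7.93
position: [0.4984, -0.2834, 0.1052]
ee_rot: [0.001, 0.815, 0.58, 0.0]
contact_force: [0.6, -0.4, 0.7]
width: 0.04
gripper_force: 0.0
```

Run:
```python
from h import *
go([.498,-.2814,.027],.336);snap('wrist','wrist5')
im=cv2.imread('pics/wrist5.png');cv2.imwrite('pics/c5.png',im[:,:])
```

```text
t 7.9333 p [ 0.4984 -0.2834  0.1052] psi 0.3338 tilt [-0.0001  0.0014] w 0.04003372174799778 F [ 0.6  -0.42  0.69] grip 0.0
tool move [ 0.0018 -0.0011  0.0782] turn 0.0022 q6 -0.30490360343999806
```

View pics/c5.png

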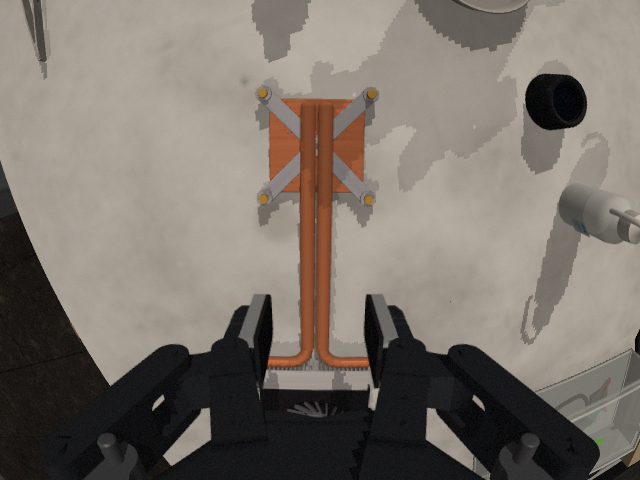

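The gripper is aligned with the pipes, which lie at u≈317 between the pads. The bosses are at (264,93), (372,94), (264,200), (369,200), so I can re-measure from here.

Run:
```python
from h import *
B=[pt('wrist5',u,v,.009,True)[:2] for u,v in [(264,93),(372,94),(264,200),(369,200)]]
c=np.mean(B,0);e=B[2]-B[0]+B[3]-B[1];f=B[1]-B[0]+B[3]-B[2];a=np.arctan2(e[0],-e[1]);print(c,a,np.arctan2(f[1],f[0]),[np.linalg.norm(B[i]-B[j]).round(4) for i,j in [(0,1),(0,2),(1,3),(2,3)]])
a=-.338
p=pt('wrist5',317,146.7,.009,True)[:2]; b=c+.064*np.array([np.sin(a),-np.cos(a)]);print(b,pt('wrist5',316.5,240,.013,True),pt('wrist5',316.5,330,.013,True));go([*b,.027],.338)
```

```text
[ 0.51944242 -0.22081461] -0.34864819553782755 -0.33923713172394965 [np.float64(0.062), np.float64(0.0633), np.float64(0.0628), np.float64(0.0626)]
[ 0.49821996 -0.28119348] [ 0.5008744  -0.27288064  0.013     ] [ 0.48032702 -0.33175968  0.013     ]
t 7.9833 p [ 0.4989 -0.284   0.1063] psi 0.3343 tilt [-0.0009  0.0037] w 0.04011088394876488 F [0.56 0.7  0.38] grip 0.0
tool move [ 0.0025 -0.0019  0.0793] turn 0.0037 q6 -0.304706917663706
```

>>> tcp_steps:
  deltas:
    - [[0.002,-0.001,0.03,0.003],[0,0,0.025,0],[0,0,0.015,0],[0,0,0.006,0],[0,0,0,0]]
  aperture: 0.036

```text
clock: 8.4
position: [0.4977, -0.2818, 0.029]
ee_rot: [0.001, 0.816, 0.578, 0.0]
contact_force: [0.3, 1.2, 0.7]
width: 0.0358
gripper_force: 0.0
```

Run:
```python
from h import *
go([.4982,-.2812,.0265],.338)
```

```text
t 8.4 p [ 0.4977 -0.2818  0.029 ] psi 0.3386 tilt [-0.0003  0.0013] w 0.03583367776231166 F [0.27 1.21 0.65] grip 0.0
tool move [0.0007 0.0003 0.0025] turn -0.0006 q6 -0.2984986749811567
```

>>> tcp_steps:
  deltas:
    - [[0.0005,0,0.002,0],[0,0,0,0]]

```text
clock: 8.57
position: [0.4984, -0.2818, 0.028]
ee_rot: [0.002, 0.816, 0.578, 0.001]
contact_force: [0.3, 0.1, 0.1]
width: 0.0364
gripper_force: 0.0
```

>>> tcp_steps:
  deltas:
    - [[0,0,0,0],[0,0,0,0],[0,0,0,0],[0,0,0,0],[0,0,0,0]]
  aperture: 0
  grip_n: 60

```text
clock: 8.98
position: [0.4979, -0.2815, 0.0279]
ee_rot: [0.001, 0.816, 0.578, 0.001]
contact_force: [-0.2, 0.2, 6.0]
width: 0.017
gripper_force: 59.7
```

>>> tcp_steps:
  deltas:
    - [[0,0,0,0],[0,0,0,0],[0,0,0,0]]

```text
clock: 9.23
position: [0.4979, -0.2816, 0.0279]
ee_rot: [0.001, 0.816, 0.578, 0.001]
contact_force: [-1.2, 1.4, 6.0]
width: 0.0171
gripper_force: 59.7
```

Run:
```python
from h import *
go([.4982,-.2812,.0265],.338)
```

```text
t 9.2333 p [ 0.4979 -0.2816  0.0279] psi 0.3392 tilt [-0.0007  0.0027] w 0.01708667422156966 F [-1.25  1.42  6.  ] grip 59.74765419960022
tool move [0.0004 0.0001 0.0014] turn -0.0012 q6 -0.29725481114328667
```

Width is 17 mm rather than 19, with 6 N pushing up, so the pads may only be on the pipes' upper flanks. I'll reopen and go a little lower.

>>> tcp_steps:
  deltas:
    - [[0,0,0,0],[0,0,0,0],[0,0,0,0]]
  aperture: 0.03
  grip_n: 20

```text
clock: 9.48
position: [0.4972, -0.281, 0.0265]
ee_rot: [0.0, 0.816, 0.578, 0.0]
contact_force: [-0.2, -0.5, 0.4]
width: 0.0301
gripper_force: 0.0
```

>>> tcp_steps:
  deltas:
    - [[0.0005,0,0.0015,0],[0,0,0.0015,0],[0,0,0,0],[0,0,0,0]]

```text
clock: 9.82
position: [0.4971, -0.2804, 0.023]
ee_rot: [-0.0, 0.816, 0.578, -0.0]
contact_force: [0.4, 0.5, -0.1]
width: 0.0301
gripper_force: 0.0
```

>>> tcp_steps:
  deltas:
    - [[0,0,0,0],[0,0,0,0],[0,0,0,0],[0,0,0,0],[0,0,0,0]]
  aperture: 0
  grip_n: 20

```text
clock: 10.23
position: [0.4974, -0.2806, 0.0233]
ee_rot: [0.0, 0.816, 0.578, 0.0]
contact_force: [0.5, -0.4, -1.0]
width: 0.0183
gripper_force: 22.4
```

Run:
```python
from h import *
go([.4982,-.2812,.0265],.338)
```

```text
t 10.2333 p [ 0.4974 -0.2806  0.0233] psi 0.339 tilt [-0.      0.0004] w 0.018322409442676598 F [ 0.52 -0.39 -1.02] grip 22.365300357341766
tool move [-0.0003  0.0009 -0.0032] turn -0.001 q6 -0.29652953377592345
```

>>> tcp_steps:
  deltas:
    - [[0,0,0,0],[0,0,0,0],[0,0,0,0]]
  aperture: 0
  grip_n: 60

```text
clock: 10.48
position: [0.4975, -0.2807, 0.0235]
ee_rot: [0.0, 0.816, 0.578, 0.0]
contact_force: [1.5, -0.7, 0.9]
width: 0.0174
gripper_force: 59.0
```

>>> tcp_steps:
  deltas:
    - [[0,0,-0.002,0],[0,0,-0.004,0],[0,0,-0.008,0],[0,0,-0.01,0],[0,0,0,0]]

```text
clock: 10.9
position: [0.4984, -0.2813, 0.0495]
ee_rot: [0.002, 0.816, 0.578, 0.001]
contact_force: [0.2, -1.3, -4.1]
width: 0.0171
gripper_force: 58.9
```

Run:
```python
from h import *
go([.4982,-.2812,.12],.338); s=readout.get_state(); print(s['moment'])
snap('side','side6');snap('scene','scene6');snap('wrist','wrist6')
a=cv2.imread('pics/wrist6.png')[80:480,100:540];a=cv2.resize(a,(440,400))
b=cv2.resize(cv2.imread('pics/scene6.png')[230:400,330:490],(376,400),interpolation=cv2.INTER_CUBIC)[:,:360]
cv2.imwrite('pics/c6.png',np.hstack([a,b]))
```

```text
t 10.9 p [ 0.4984 -0.2813  0.0495] psi 0.3389 tilt [-0.0011  0.0036] w 0.017104803878068096 F [ 0.22 -1.28 -4.09] grip 58.85944604873657
tool move [-0.      0.     -0.0705] turn -0.0009 q6 -0.296515143776119
[-0.05880824  0.00321088 -0.01352888]
```

View pics/c6.png

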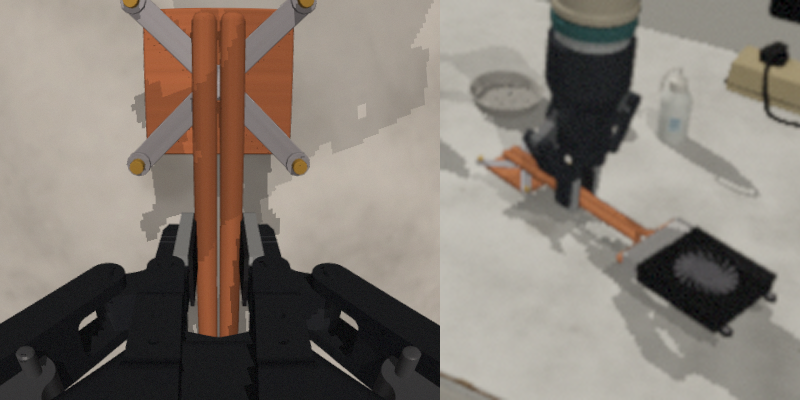

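The cooler is held clear of the desk with the pads fully across the pipes. Bosses are at full-image (231,83), (403,82), (237,247), (400,246). I'll check the level by PnP.

Create lvl.py:
```python
from h import *
def lvl(f,P,top=.009):
    c=np.load(f'pics/{f}.npz');K,T=c['K'],c['T']
    a=(np.array(P,float)-K[:2,2])/K[0,0];r=np.linalg.norm(a,axis=1,keepdims=True);n=a/r*np.tan(r)
    h=.03135 # half spacing of bosses as measured
    O=np.array([[-h,h,0],[-h,-h,0],[h,h,0],[h,-h,0]]) # cooler x to fan, y left->image left
    ok,rv,tv=cv2.solvePnP(O,n,np.eye(3),None,flags=cv2.SOLVEPNP_ITERATIVE)
    Rw=T[:3,:3]@cv2.Rodrigues(rv)[0];p=T[:3,:3]@tv[:,0]+T[:3,3]
    print('boss centre',p.round(4),'x axis',Rw[:,0].round(4),'y axis',Rw[:,1].round(4),'z',Rw[:,2].round(3))
```

Run:
```python
from lvl import *
lvl('wrist5',[(264,93),(372,94),(264,200),(369,200)])
lvl('wrist6',[(231,83),(403,82),(237,247),(400,246)])
```

```text
boss centre [ 0.5197 -0.2207  0.0089] x axis [-0.3371 -0.9409  0.0341] y axis [-0.9403  0.3382  0.0367] z [-0.046 -0.02  -0.999]
boss centre [ 0.5185 -0.2209  0.0328] x axis [-0.3259 -0.9447  0.0364] y axis [-9.453e-01  3.261e-01  7.000e-04] z [-0.013 -0.034 -0.999]
```

Levelness matches how it lay on the desk. Lift and carry.

>>> tcp_steps:
  deltas:
    - [[0,0,-0.012,0],[0,0,-0.018,0],[0,0,-0.02,0],[0,0,-0.02,0],[0,0,-0.01,0]]

```text
clock: 11.47
position: [0.498, -0.281, 0.1293]
ee_rot: [0.001, 0.816, 0.578, 0.0]
contact_force: [1.1, -0.4, -3.1]
width: 0.0167
gripper_force: 59.1
```

>>> tcp_steps:
  deltas:
    - [[0,0,0,-0.03],[0,0,0,-0.05],[0,0,0,-0.05],[0,0,0,-0.05],[0,0,0,-0.05]]

```text
clock: 11.88
position: [0.4968, -0.2801, 0.1266]
ee_rot: [-0.001, 0.744, 0.668, -0.0]
contact_force: [0.2, -0.1, -3.2]
width: 0.0173
gripper_force: 59.1
```

>>> tcp_steps:
  deltas:
    - [[0,0,0,-0.05],[0,0,0,-0.05],[0,0,0,-0.05],[0,0,0,-0.05],[0,0,0,-0.05]]

```text
clock: 12.3
position: [0.4968, -0.2801, 0.1265]
ee_rot: [-0.001, 0.655, 0.756, -0.0]
contact_force: [-0.0, -0.2, -4.2]
width: 0.0173
gripper_force: 59.1
```

>>> tcp_steps:
  deltas:
    - [[0,0,0,0],[0,0,0,0],[0,0,0,0]]

```text
clock: 12.55
position: [0.4971, -0.2804, 0.1269]
ee_rot: [-0.0, 0.656, 0.755, 0.0]
contact_force: [0.8, -0.4, -3.8]
width: 0.0172
gripper_force: 59.1
```

Run:
```python
from h import *
go([.5071,.0652,.13],-.146)
```

```text
t 12.55 p [ 0.4971 -0.2804  0.1269] psi -0.1399 tilt [ 0.0005 -0.0004] w 0.017231368288938623 F [ 0.84 -0.39 -3.78] grip 59.06456708908081
tool move [ 0.3408  0.0581 -0.0029] turn -0.0061 q6 -0.7754540755324578
```

>>> tcp_steps:
  deltas:
    - [[0.01,0.0017,0,0],[0.02,0.0034,0,0],[0.02,0.0034,0,0],[0.02,0.0034,0,0],[0.02,0.0034,0,0]]

```text
clock: 12.97
position: [0.4994, -0.1876, 0.1272]
ee_rot: [-0.0, 0.656, 0.755, 0.0]
contact_force: [-0.2, 0.6, -4.0]
width: 0.017
gripper_force: 59.1
```

>>> tcp_steps:
  deltas:
    - [[0.02,0.0034,0,0],[0.02,0.0034,0,0],[0.02,0.0034,0,0],[0.02,0.0034,0,0],[0.02,0.0034,0,0]]

```text
clock: 13.38
position: [0.5021, -0.0861, 0.1274]
ee_rot: [-0.0, 0.656, 0.755, 0.0]
contact_force: [-0.4, -0.1, -3.2]
width: 0.0169
gripper_force: 59.1
```

>>> tcp_steps:
  deltas:
    - [[0.02,0.0034,0,0],[0.02,0.0034,0,0],[0.02,0.0034,0,0],[0.02,0.0034,0,0],[0.02,0.0034,0,0]]

```text
clock: 13.8
position: [0.5047, 0.0152, 0.1274]
ee_rot: [-0.0, 0.656, 0.755, 0.0]
contact_force: [1.1, 0.4, -3.6]
width: 0.017
gripper_force: 59.1
```

>>> tcp_steps:
  deltas:
    - [[0.02,0.0034,0,-0.003],[0.02,0.0034,0,-0.003],[0.011,0.002,0,0],[0,0,0,0],[0,0,0,0]]

```text
clock: 14.22
position: [0.5064, 0.0657, 0.1273]
ee_rot: [0.0, 0.653, 0.758, -0.0]
contact_force: [0.9, 1.1, -3.6]
width: 0.0171
gripper_force: 59.1
```

Run:
```python
from h import *
go([.5071,.0652,.0855],-.146)
```

```text
t 14.2167 p [0.5064 0.0657 0.1273] psi -0.1485 tilt [-0.0006 -0.0002] w 0.01712837961070453 F [ 0.91  1.07 -3.59] grip 59.06747102737427
tool move [-0.0005  0.0006  0.0418] turn 0.0025 q6 -0.15511673887114577
```

>>> tcp_steps:
  deltas:
    - [[-0.0005,0.0005,0.01,0.001],[0,0,0.013,0],[0,0,0.012,0],[0,0,0.006,0],[0,0,0,0]]

```text
clock: 14.63
position: [0.506, 0.0639, 0.0845]
ee_rot: [-0.001, 0.654, 0.756, -0.001]
contact_force: [0.2, -0.4, -3.8]
width: 0.0172
gripper_force: 59.0
```

>>> tcp_steps:
  deltas:
    - [[0,0,0,0],[0,0,0,0],[0,0,0,0]]

```text
clock: 14.88
position: [0.508, 0.0646, 0.0869]
ee_rot: [0.001, 0.654, 0.757, 0.001]
contact_force: [0.3, 0.5, -3.5]
width: 0.0172
gripper_force: 59.0
```

Run:
```python
from h import *
go([.5071,.0652,.0855],-.146)
for n in ('wrist','side','scene'): snap(n,n+'7')
a=cv2.imread('pics/wrist7.png')[50:450,120:520]
b=cv2.resize(cv2.imread('pics/side7.png')[220:380,220:380],(400,400),interpolation=cv2.INTER_CUBIC)
cv2.imwrite('pics/c7.png',np.hstack([a,b]))
```

```text
t 14.8833 p [0.508  0.0646 0.0869] psi -0.1456 tilt [-0.0003  0.0016] w 0.01717028042429737 F [ 0.34  0.45 -3.46] grip 59.00955319404602
tool move [ 0.0007 -0.0008  0.0014] turn -0.0004 q6 -0.15497915291403142
```

View pics/c7.png

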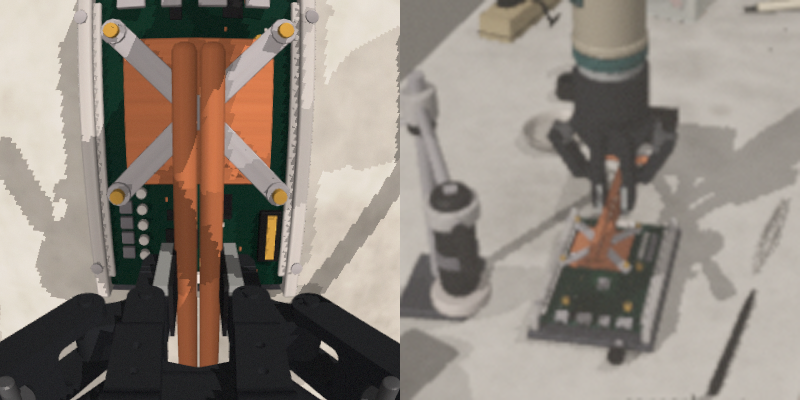

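Plate sits over the processor area and the fan lies past the right edge. Bosses are at full-image (230,80), (406,80), (237,247), (400,247).

Run:
```python
from lvl import *
P=[(230,80),(406,80),(237,247),(400,247)]
lvl('wrist7',P)
c=np.mean([pt('wrist7',u,v,.0715,True)[:2] for u,v in P],0);print(c,'err to proc',c-[.4978,.1285])
# board re-measured here: base right/rail screws seen; side view plate bosses (z .0715) and lens
print([pt('side7',220+(u-400)*.4,220+v*.4,.0715)[:2].round(4) for u,v in [(575,265),(585,225),(625,267),(638,230)]], px('side7',[.4978,.1285,.0715]))
print('lens',pt('side7',220+60*.4,220+300*.4,.131))
go([.5071,.0652,.0855],-.146)
```

```text
boss centre [0.4986 0.1279 0.0739] x axis [ 0.1462 -0.9892 -0.0066] y axis [-0.9893 -0.1462 -0.0026] z [ 0.002  0.007 -1.   ]
[0.49861404 0.12769745] err to proc [ 0.00081404 -0.00080255]
[array([0.5106, 0.166 ]), array([0.5239, 0.1052]), array([0.4639, 0.1542]), array([0.4704, 0.0967])] [300.48937489 317.57952538]
lens [0.55792231 0.30405439 0.131     ]
t 15.0333 p [0.5077 0.0648 0.0868] psi -0.146 tilt [-0.0002  0.0013] w 0.01722802877461776 F [-0.47 -0.67 -3.72] grip 59.00928854942322
tool move [ 0.0005 -0.0005  0.0013] turn -0.0 q6 -0.1549373322295347
```

>>> tcp_steps:
  deltas:
    - [[0.0005,-0.0005,0.001,0],[0,0,0,0],[0,0,0,0],[0,0,0,0],[0,0,0,0]]

```text
clock: 15.45
position: [0.5068, 0.0653, 0.0853]
ee_rot: [0.0, 0.654, 0.757, 0.0]
contact_force: [-0.5, 0.0, -4.1]
width: 0.0172
gripper_force: 59.0
```

```bash
python3 -c "
from rig import ticket; print(ticket.sign_off())"
```

```text
the job is handed in; nothing more can be done
None
```

Job handed in at 15.5 s: the camera is swung left with its lens about 18 cm (measured level) from the processor, and the cooler is held level and still, plate within about 1 mm of straight above the processor with about 4 cm of air under it, fan past the board's right edge.

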